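# Index the sample turntable to its next position

### The job

The sample turntable is locked by a spring index plunger. Pull the plunger's knob straight up out of its hole, swing the turntable clockwise (seen from above) to the next hole, and let the plunger spring fully down into it so that the table is locked there; then let go. The next hole is hidden under the table, so feel for it and stop as soon as the table is held: never force the pin sideways or press it down hard. The three vials must stay standing in their cups, and the other things on the bench are left alone.

Things in the scene. Friction and masses are not known exactly. Their poses are not given: they have to be found in the camera images.
- knob_center (a point): Centre of the plunger's knob: black upright ribbed cylinder, 24 mm in diameter, 28 mm tall, near the turntable's rim; the point is half-way up it (81 mm above the bench when the pin is home). It slides only up and down in the table and rides round with it on a circle of 78 mm radius about the hub. Nothing taller than 9 mm stands within 70 mm of it on the table.
- table_hub (a point): The turntable's axis (vertical), at the height of the table's flat top, 45 mm above the bench. The table is an aluminium disc of 100 mm radius, 12 mm thick, on a fixed round base; three grey cups, 31 mm wide and 17 mm high, stand on it on the side away from the knob.
- table_turn (a joint): Angle of the turntable: 0 at the first hole, growing clockwise seen from above, to 1.75 at most. The next hole lies somewhere past 0.85 and well short of the end of travel: where differs every time and cannot be seen. The table turns easily (about 1 N at the knob, 1 to 4 N with the pin pressed on the plate by its spring) and stays where it is left.
- plunger_lift (a joint): How far the plunger is drawn up: 0 with the pin home in a hole, 7 to 8 mm with its tip on the plate between holes, 15 mm at most; the table can turn above 8 mm. A spring pulls it down: 4 N home, 6 N at 8 mm, 8 N at 15 mm. Let go over the plate, the pin rides on it; when the table is then turned on by the knob, it drops into the hole by itself and holds the table.
- index_pin: The plunger's steel pin, 8 mm in diameter with a round tip, under the knob and hidden beneath the table; its origin is the tip, 59 mm below the knob's centre. It enters a hole 8 mm deep, with 1 to 2 mm of play to each side. More than 16 N of contact force, sideways or downward, damages it: stop turning when the push at the knob rises to 6 to 8 N.
- turntable: The turntable; origin on its axis at bench height, x towards the knob, z up. The sample turntable as a whole.
- vial_1: Capped glass sample vial, 21 mm in diameter and 50 mm tall, standing loose in a cup of the turntable; origin at the centre of its underside.
- vial_2: Capped glass sample vial, 21 mm in diameter and 50 mm tall, standing loose in a cup of the turntable; origin at the centre of its underside.
- vial_3: Capped glass sample vial, 21 mm in diameter and 50 mm tall, standing loose in a cup of the turntable; origin at the centre of its underside.
- beaker: Bystander: low glass beaker, 73 x 83 x 98 mm; origin at the centre of its underside.
- timer: Bystander: flat bench timer, 62 x 62 x 18 mm; origin at the centre of its underside.
- dropper: Bystander: brown dropper bottle, 33 mm in diameter, 94 mm tall; origin at the centre of its underside.
- weight: Bystander: brass calibration weight, 29 mm in diameter, 50 mm tall; origin at the centre of its underside.
- sleeve_top (a point): Top of the steel sleeve that carries the knob's stem, 64 mm above the bench and on the knob's axis. The sleeve is 18 mm in diameter and stands on the table (a foot 27 mm wide and 4 mm high); the knob's underside is 3 mm above it when the pin is home.

How it is judged (in metres and radians):
On the way, in this order (a step that is already met when the one before it is completed fails the run):
1. the plunger is drawn clear of the first hole while the table still stands there (value of joint plunger_lift above 0.0075 m and value of joint table_turn below 0.12 rad), for 0.05 s.
2. the table has been swung clockwise off the first hole, the pin still out (value of joint plunger_lift above 0.006 m and value of joint table_turn above 0.3 rad), for 0.1 s.
At the end, for the whole second after the job is handed in: the plunger is home (within 2.5 mm) in the next hole, the table is at rest there, and the three vials stand upright (within 0.25 rad) in their cups (value of joint plunger_lift below 0.0025 m and value of joint table_turn between 0.8 and 1.49 rad and angular speed of turntable below 0.05 rad/s and angle between each of vial_1, vial_2, vial_3's own z axis and vertical below 0.25 rad and z of vial_1 in the frame of turntable between 0.04 and 0.052 m and z of vial_2 in the frame of turntable between 0.04 and 0.052 m and z of vial_3 in the frame of turntable between 0.04 and 0.052 m); the robot touches nothing.
It fails at once if the pin is forced: more than 16 N between the pin and the index plate or a hole's wall (contact force between index_pin and anything else above 16 N).
It fails at once if a bystander is moved by more than 20 mm (distance of any of beaker, timer, dropper, weight from where it was at the start of the episode above 0.02 m).
It fails at once if a vial is tipped by more than 0.5 rad (angle between any of vial_1, vial_2, vial_3's own z axis and vertical above 0.5 rad).
It also fails if it takes over 45 s, if anything falls off the work surface, if the arm or the gripper's body presses on something with over 40 N, if the wrist force passes 120 N, or if a joint passes its speed limit or range.

### The arm

A 7-joint arm with a two-finger parallel gripper is mounted at the origin on a cart in front of the work surface, level with it; the furniture and walls round the work are solid. World frame = base frame: x ahead of the robot, y to its left, z up, the work surface at z = 0. Lengths are in mm, angles in rad, forces in N, time in s.
With the tool pointing down it reaches from about 400 to 875 mm from the base axis. Payload 4.4 kg.
Tool frame: the origin (TCP) lies at the very end of the fingers, on their centre line; the grasp point (between the pads) lies 19 mm behind it; z points along the fingers, y is the direction in which the jaws open and shut (so a half turn about z gives the same grasp; the last joint's range is limited). The gripper opens to 85 mm and grips with 20 to 120 N. Pads are 22 mm wide; open, the fingers measure 114 mm over their backs; the gripper's body (76 mm by 85 mm) begins 54 mm behind the grasp point. The pads swing forward as they close: fully open they stand 13 mm farther back than shut.
Start: joints at [1.112, 0.628, 0.038, 1.517, -0.027, 0.996, -0.02], TCP at [248.834, -600.5, 193.313] pointing down, gripper open.
Joint ranges: [-3.06, 3.06], [-0.37, 2.12], [-1.25, 1.32], [0.18, 2.47], [-1.1, 4.24], [0.23, 1.98], [-2.94, 2.94]. Speed limits (rad/s): [2.57, 2.57, 3.14, 3.14, 3.14, 3.14, 3.14].

### API

Orientations are given as [roll, pitch, yaw] about the fixed x, y, z axes, in that order (R = Rz(yaw) Ry(pitch) Rx(roll)).
In Python, from cell import ctrl, eyes gives the robot as it stands.
- The arm moves only by the tool move_arm, never from a script. Its argument "increments" is a list of rows, each a list of 6 numbers: the shift along the tool's x, y, z in cm, then the turn, a rotation vector about the tool's x, y, z in degrees. In form: [[x, y, z, wx, wy, wz], ...]. A call has 1 to 20 rows; each row is the pose to reach, as a shift and turn from the pose commanded when the call began, along the tool's axes at that moment; what a row does not reach only later rows make up. A row lasts 1/10 s, in which the tool goes at most 50 mm and 8.59 degrees, less where a joint would pass 70% of its speed; a pose out of reach is approached as far as the arm can. A call with a gripper value outside its range is refused whole. "grip" is the opening, from -1 (shut) to 1 (fully open), set as the call begins (left out, the last holds). The fingers move at their own pace and stop on an object; the grip force is fixed at half the most. Time passes only in rows, so rows that repeat a pose let the fingers close. It gives the time, the measured TCP pose, the force and the opening at its end, in the units of the state.
- ctrl.read_state(): the state, without advancing time (a new reading comes with each control period).
- eyes.get_image(name): name is "scene" or "top"; returns the picture (480x640x3 uint8, red, green, blue); there is no depth.
- eyes.calibration(name): a dict with "fx", "fy", "cx", "cy" (pixels), "dist" ([k1, k2, p1, p2, k3] as OpenCV has them; the pictures are not rectified), "pose" (4x4, takes a point from camera to world coordinates). Camera axes: x right, y up, looking along -z (the intrinsics and any distortion apply to the point x, -y, -z); pixel columns grow to the right and rows downward; lengths in mm; the calibration is good to about 2 mm. A picture is of the moment at which its call begins. calibration takes no time and is no camera call.
- ctrl.finish_job(): hands the job in, once; it reports no verdict.
The state is a dict: "clock": time; "qpos": joint angles; "qd": joint speeds; "tau": joint torques, N m; "eef_pos": TCP position; "tool_rot": TCP orientation; "force": force on the tool from outside, world axes, zero at the start; "torque": the same for the moment, N m; "width": finger opening in mm.
Only numpy, scipy, OpenCV 4.12 (cv2) and the standard library are available. Lean on these libraries where they do the work, as an engineer would, in place of code of your own. Each camera call takes 0.05 s, during which the arm holds its last target. There are 200 camera calls.

## Working session

There is one attempt and no reset: what is moved stays moved. The work goes in short steps, Python scripts to look and compute and a tool call to move; the robot and the scene stay as the last step left them, time stands still between calls to the robot, and variables do not carry over. Pictures are saved under pics/ and viewed, about 8 in all and at most 12, crops included, and the job is handed in when it is done.

Besides the shell and the picture viewer there is one more tool, called after ">>>" as name([rows], argument=value, ...), one row to a line, values as JSON. move_arm: Moves the arm, as the interface text tells. Its arguments: {"type":"object","properties":{"increments":{"type":"array","items":{"type":"array","items":{"type":"number"}}},"grip":{"type":"number"}},"required":["increments"]}

```bash
mkdir -p pics; python3 - <<'E'
from cell import ctrl, eyes
import cv2,numpy as np
for n in("top","scene"):
    im=eyes.get_image(n); cv2.imwrite(f"pics/{n}0.png",im[...,::-1])
    c=eyes.calibration(n); print(n,{k:np.round(v,3).tolist() for k,v in c.items()})
s=ctrl.read_state();print({k:np.round(v,3).tolist() for k,v in s.items()})
E
```

```text
top {'fx': 469.227, 'fy': 469.227, 'cx': 328.23, 'cy': 238.264, 'dist': [-0.049, 0.0, 0.0, 0.0, 0.0], 'pose': [[-0.018, 0.997, -0.081, 471.394], [-1.0, -0.018, 0.002, 35.229], [0.001, 0.081, 0.997, 1079.637], [0.0, 0.0, 0.0, 1.0]]}
scene {'fx': 509.267, 'fy': 509.267, 'cx': 314.006, 'cy': 235.922, 'dist': [-0.115, 0.0, 0.0, 0.0, 0.0], 'pose': [[-0.763, 0.328, -0.556, -161.511], [-0.646, -0.393, 0.654, 825.888], [-0.004, 0.859, 0.512, 715.019], [0.0, 0.0, 0.0, 1.0]]}
{'clock': 0.1, 'qpos': [1.112, 0.629, 0.038, 1.518, -0.027, 0.996, -0.02], 'qd': [0.0, -0.002, 0.001, -0.002, 0.0, 0.002, 0.001], 'tau': [0.002, -56.453, 1.231, -19.397, 0.011, 0.006, 0.0], 'eef_pos': [248.603, -599.93, 192.507], 'tool_rot': [-3.14, 0.0, 0.393], 'force': [-1.193, 0.714, 0.518], 'torque': [0.014, -0.002, 0.033], 'width': 85.161}
```

View pics/top0.png

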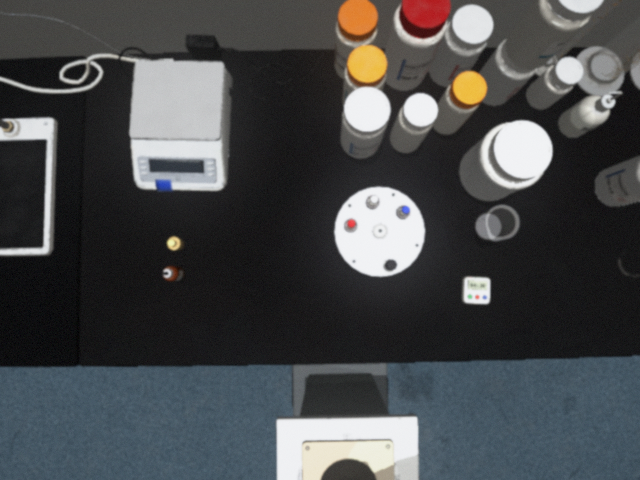

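View pics/scene0.png

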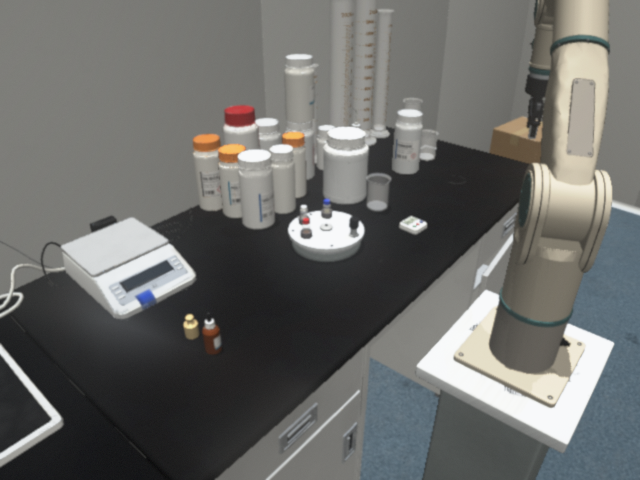

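The top view shows the disc centred near (380,231), with the knob at (390,265) and the vials at (351,224), (373,201) and (404,211). In the scene view the knob is near (353,226).

```bash
cat > h.py <<'E'
import cv2,numpy as np
from cell import ctrl,eyes
def ray(n,uv):
    c=eyes.calibration(n);K=np.array([[c['fx'],0,c['cx']],[0,c['fy'],c['cy']],[0,0,1]])
    p=cv2.undistortPoints(np.array([[uv]],float),K,np.array(c['dist']))[0,0]
    P=np.array(c['pose']);return P[:3,3],P[:3,:3]@[p[0],-p[1],-1]
def plane(n,uv,z):
    o,d=ray(n,uv);return o+d*(z-o[2])/d[2]
def two(a,b):
    (o,d),(p,e)=ray("top",a),ray("scene",b)
    t=np.linalg.lstsq(np.c_[d,-e],p-o,rcond=None)[0];x,y=o+d*t[0],p+e*t[1]
    return (x+y)/2,np.linalg.norm(x-y)
def blob(m):
    n,l,s,c=cv2.connectedComponentsWithStats(m.astype(np.uint8));i=1+s[1:,4].argmax();return c[i],s[i],l==i
E
python3 - <<'E'
from h import *
im=cv2.imread("pics/top0.png");g=im.max(2)
roi=np.zeros_like(g);roi[180:282,325:435]=1
_,s,m=blob((g>110)&(roi>0))
cs=cv2.findContours(m.astype(np.uint8),cv2.RETR_EXTERNAL,cv2.CHAIN_APPROX_NONE)[0]
e=cv2.fitEllipse(max(cs,key=len));print(e)
hub=plane("top",e[0],45);print("hub",hub)
r=np.zeros_like(g);r[252:275,378:402]=1
c,s,_=blob((g<90)&(r>0));print("knobtop",c,s)
k=plane("top",c,88);print(k,np.linalg.norm((k-hub)[:2]))
sc=cv2.imread("pics/scene0.png");g=sc.max(2);r=g*0;r[212:240,343:362]=1
c2,s2,_=blob((g<80)&(r>0));print("knobscene",c2,s2,two(c,c2), plane("scene",c2,81))
out=np.hstack([cv2.resize(im[180:285,325:435],(440,420),interpolation=2),cv2.resize(sc[190:270,280:370],(360,420),interpolation=2)])
cv2.imwrite("pics/c1.png",out)
E
```

```text
((379.2362060546875, 231.23635864257812), (89.84894561767578, 90.70797729492188), 118.38175964355469)
hub [568.65014725 -80.51237993  45.        ]
knobtop [389.82608696 264.75362319] [385 261  11   9  69]
[493.09578117 -96.21047352  88.        ] 77.16794914723494
knobscene [355.11643836 218.73972603] [347 212  15  17 146] (array([490.68183111, -97.19973907,  93.77305528]), np.float64(5.7545154880830065)) [ 501.94395251 -118.21750458   81.        ]
```

View pics/c1.png

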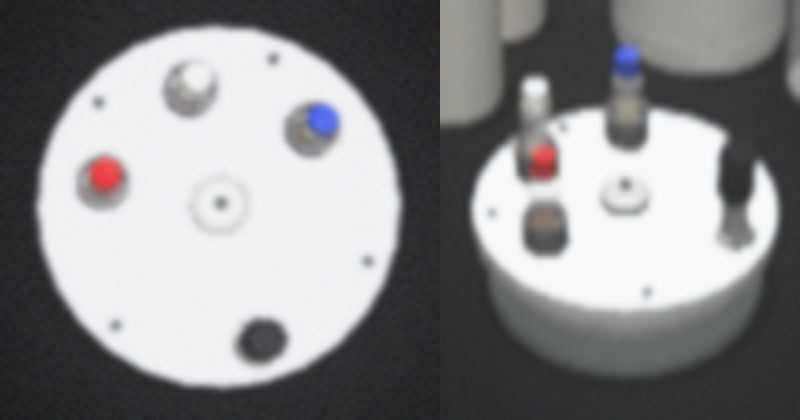

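```bash
python3 - <<'E'
from h import *
print(two((389.8,264.8),(354.2,223.3)),plane("scene",(354.2,223.3),81),plane("scene",(280+(625-440)/4,190+185/5.25),52),plane("top",(380,230.7),52))
print(plane("top",(389.8,264.8),91))
for n,u,v in(("w",174,243),("d",172,273),("t",477,290),("b",497,222)): print(n,plane("top",(u,v),20))
E
```

```text
(array([491.96801139, -98.18460929,  79.71281581]), np.float64(3.053518363894142)) [489.53089217 -97.37092603  81.        ] [569.64417251 -83.93976809  52.        ] [569.14791633 -81.44480997  52.        ]
[492.93359627 -95.75505947  91.        ]
w [552.59552496 383.78778318  20.        ]
d [484.55652558 387.87536395  20.        ]
t [ 433.81553636 -301.10169499   20.        ]
b [ 587.44933734 -353.93110523   20.        ]
```

Two-view estimates put the hub near (569,-82) and the knob near (492,-97), so the radial direction is 191°. I'll move above the knob with jaw axis y along the clockwise tangent (yaw 191°, which keeps joint 7 mid-range).

>>> move_arm([
  [2.1,-1.9,0,0,0,-8.4],
  [4.2,-3.7,0,0,0,-16.8],
  [6.3,-5.6,0,0,0,-25.2],
  [8.4,-7.4,0,0,0,-33.6],
  [10.4,-9.3,0,0,0,-42],
  [12.5,-11.1,0,0,0,-50.4],
  [14.6,-13,0,0,0,-58.8],
  [16.7,-14.9,0,0,0,-67.2],
  [18.8,-16.7,0,0,0,-75.6],
  [20.9,-18.6,0,0,0,-84],
  [23,-20.4,0,0,0,-92.4],
  [25.1,-22.3,0,0,0,-100.8],
  [27.1,-24.2,0,0,0,-109.2],
  [29.2,-26,0,0,0,-117.6],
  [31.3,-27.9,0,0,0,-126],
  [33.4,-29.7,0,0,0,-134.4],
  [35.5,-31.6,0,0,0,-142.8],
  [37.6,-33.4,0,0,0,-151.2],
  [39.7,-35.3,0,0,0,-159.6],
  [41.75,-37.2,0,0,0,-168],
], grip=1)

```text
clock: 2.1
eef_pos: [492.3, -96.1, 193.1]
tool_rot: [3.142, -0.0, -2.953]
force: [0.0, -0.9, -0.0]
width: 85.5
```

```bash
python3 - <<'E'
from h import *
s=ctrl.read_state();print({k:np.round(s[k],3).tolist() for k in('clock','eef_pos','tool_rot','qpos','force')})
E
```

```text
{'clock': 2.1, 'eef_pos': [492.306, -96.144, 193.122], 'tool_rot': [3.142, -0.0, -2.953], 'qpos': [0.682, 0.52, -0.801, 1.909, 0.469, 0.91, 1.41], 'force': [0.024, -0.923, -0.002]}
```

>>> move_arm([
  [0,0,2.5,0,0,0],
  [0,0,5,0,0,0],
  [0,0,7,0,0,0],
  [0,0,9,0,0,0],
  [0,0,10.5,0,0,0],
  [0,0,11.7,0,0,0],
  [0,0,12.6,0,0,0],
  [0,0,12.6,0,0,0],
  [0,0,12.6,0,0,0],
], grip=0.2)

```text
clock: 3.0
eef_pos: [492.4, -97.0, 67.6]
tool_rot: [-3.142, 0.0, -2.958]
force: [0.3, 0.5, 0.2]
width: 51.0
```

```bash
python3 - <<'E'
from h import *
a=eyes.get_image("top");b=eyes.get_image("scene")
o=np.hstack([cv2.resize(a[180:285,325:435],(440,420),interpolation=2),cv2.resize(b[170:275,280:370],(360,420),interpolation=2)])
cv2.imwrite("pics/c2.png",o[...,::-1])
E
```

```text
(no output)
```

View pics/c2.png

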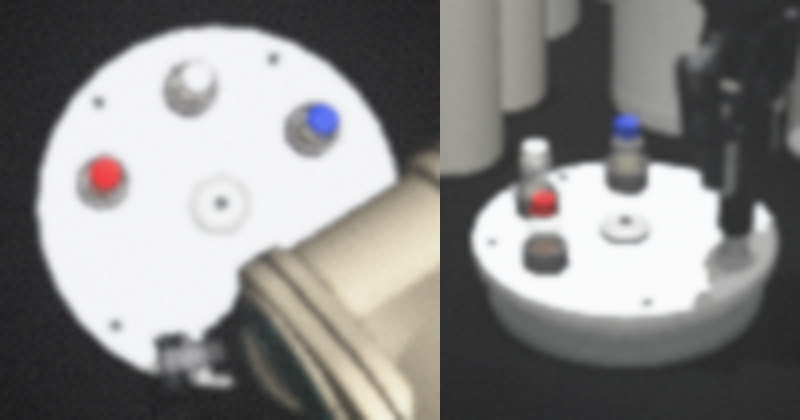

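The vials are upright and the fingers straddle the knob at about (737,200) in the crop. Next I'll narrow the jaws and feel for the knob gently.

>>> move_arm([
  [0,0,0,0,0,0],
  [0,0,0,0,0,0],
  [0,0,0,0,0,0],
  [0,0,0,0,0,0],
], grip=-0.32)

```text
clock: 3.5
eef_pos: [492.2, -97.1, 67.4]
tool_rot: [-3.141, 0.0, -2.958]
force: [-0.1, -0.2, 0.3]
width: 29.3
```

>>> move_arm([
  [0,0.1,0,0,0,0],
  [0,0.2,0,0,0,0],
  [0,0.2,0,0,0,0],
])

```text
clock: 3.8
eef_pos: [491.8, -94.8, 67.3]
tool_rot: [3.141, 0.0, -2.958]
force: [-1.0, 0.6, -0.5]
width: 29.3
```

>>> move_arm([
  [0,0.1,0,0,0,0],
  [0,0.15,0,0,0,0],
  [0,0.15,0,0,0,0],
])

```text
clock: 4.1
eef_pos: [491.5, -93.5, 67.3]
tool_rot: [3.142, 0.0, -2.958]
force: [0.3, 0.1, -0.2]
width: 29.1
```

>>> move_arm([
  [0,0.1,0,0,0,0],
  [0,0.15,0,0,0,0],
  [0,0.15,0,0,0,0],
])

```text
clock: 4.4
eef_pos: [491.3, -92.0, 67.4]
tool_rot: [3.142, 0.0, -2.958]
force: [-0.9, 0.2, -0.0]
width: 28.6
```

>>> move_arm([
  [0,0.05,0,0,0,0],
  [0,0.1,0,0,0,0],
  [0,0.1,0,0,0,0],
])

```text
clock: 4.7
eef_pos: [491.1, -91.0, 67.4]
tool_rot: [3.142, 0.0, -2.958]
force: [0.1, -0.8, -0.6]
width: 29.1
```

>>> move_arm([
  [0,0.05,0,0,0,0],
  [0,0.1,0,0,0,0],
  [0,0.1,0,0,0,0],
])

```text
clock: 5.0
eef_pos: [490.9, -90.1, 67.3]
tool_rot: [3.142, 0.0, -2.958]
force: [0.7, 0.4, 0.4]
width: 29.0
```

>>> move_arm([
  [0,0.05,0,0,0,0],
  [0,0.1,0,0,0,0],
  [0,0.1,0,0,0,0],
])

```text
clock: 5.3
eef_pos: [490.7, -89.1, 67.3]
tool_rot: [3.142, 0.0, -2.958]
force: [0.3, -0.4, 0.3]
width: 28.9
```

```bash
python3 - <<'E'
from h import *
b=eyes.get_image("scene")
cv2.imwrite("pics/c3.png",cv2.resize(b[160:260,290:410],(720,600),interpolation=2)[...,::-1])
E
```

```text
(no output)
```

View pics/c3.png

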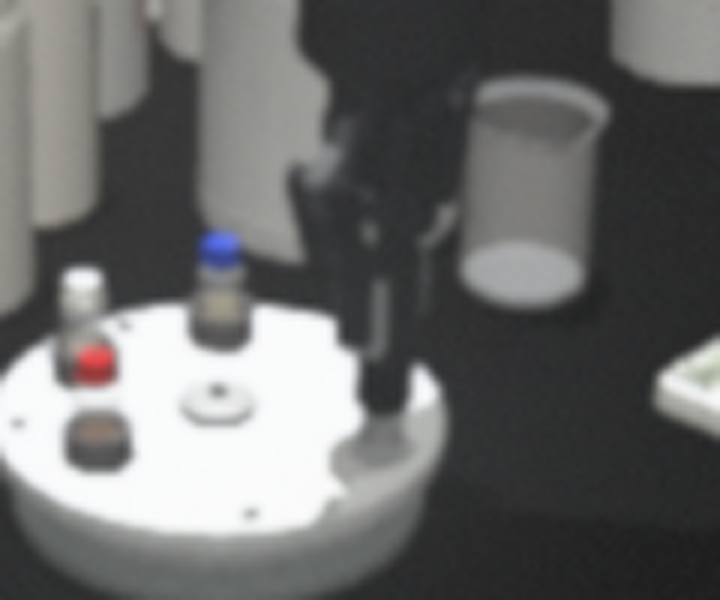

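```bash
cat >> h.py <<'E'
def proj(n,p):
    c=eyes.calibration(n);K=np.array([[c['fx'],0,c['cx']],[0,c['fy'],c['cy']],[0,0,1]]);P=np.array(c['pose'])
    q=P[:3,:3].T@(np.array(p)-P[:3,3]);return cv2.projectPoints(np.array([[q[0],-q[1],-q[2]]]),np.zeros(3),np.zeros(3),K,np.array(c['dist']))[0][0,0]
E
python3 - <<'E'
from h import *
f=lambda p:np.round((proj("scene",p)-[290,160])*6)
t=np.array([-.19,.98,0])
p=ctrl.read_state()['eef_pos'];print(p)
for n,q in(("tip+",p+14.5*t),("tip-",p-14.5*t),("tip+outer",p+24*t),("knob bot",[492,-97,67]),("knobtop",[492,-97,95]),("kb +10",[492,-97,75])):print(n,f(q))
E
```

```text
[490.69182397 -89.08980321  67.32775025]
tip+ [355. 430.]
tip- [385. 400.]
tip+outer [345. 440.]
knob bot [379. 407.]
knobtop [381. 349.]
kb +10 [379. 391.]
```

```bash
python3 - <<'E'
from h import *
b=eyes.get_image("scene")[150:240,310:400]
b=(255*np.clip(b/200.,0,1)**.45).astype(np.uint8)
a=eyes.get_image("top")[225:300,340:430]
a=(255*np.clip(a/255.,0,1)**.45).astype(np.uint8)
cv2.imwrite("pics/c4.png",np.hstack([cv2.resize(b,(450,450),interpolation=2),cv2.resize(a,(350,450),interpolation=2)])[...,::-1])
E
```

```text
(no output)
```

View pics/c4.png

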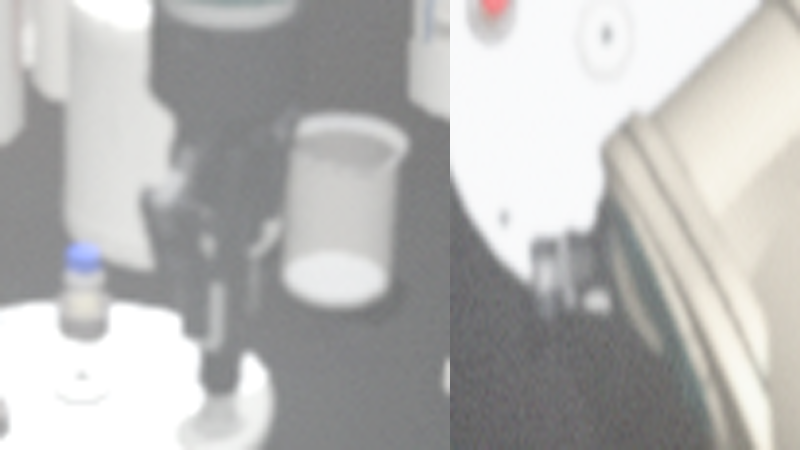

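```bash
python3 - <<'E'
from h import *
p=ctrl.read_state()['eef_pos'];t=np.array([-.19,.98,0])
print("top371,271:",[plane("top",(371,271),z) for z in(80,110,150)])
for h in(0,13,40,73,110):
  for o in(-24,0,24,57):
    q=p+t*o+[0,0,h];print(h,o,np.round((proj("scene",q)-[310,150])*5),np.round((proj("top",q)-[340,225])*[3.89,6]+[450,0]))
print(plane("scene",(350,218),67),two((371,271),(350,218)))
E
```

```text
top371,271: [array([480.75154843, -56.80553122,  80.        ]), array([480.47072043, -54.04349249, 110.        ]), array([480.09628309, -50.36077419, 150.        ])]
0 -24 [229. 375.] [668. 233.]
0 0 [209. 395.] [626. 247.]
0 24 [188. 416.] [584. 261.]
0 57 [158. 446.] [526. 280.]
13 -24 [230. 353.] [672. 232.]
13 0 [209. 373.] [629. 246.]
13 24 [189. 394.] [587. 260.]
13 57 [159. 423.] [528. 280.]
40 -24 [232. 306.] [679. 230.]
40 0 [211. 326.] [636. 245.]
40 24 [190. 346.] [592. 259.]
40 57 [160. 375.] [531. 279.]
73 -24 [234. 248.] [689. 227.]
73 0 [214. 267.] [644. 242.]
73 24 [192. 287.] [598. 257.]
73 57 [162. 315.] [536. 278.]
110 -24 [237. 181.] [701. 224.]
110 0 [216. 200.] [654. 240.]
110 24 [195. 219.] [606. 255.]
110 57 [164. 246.] [541. 277.]
[ 529.36278483 -133.6505511    67.        ] (array([477.52826939, -55.49302814, 118.13516759]), np.float64(7.216261030555271))
```

In the enhanced crop the +y fingertip ends at about (198,340). That matches a real tip height of about 105 mm, some 40 mm above the reported TCP, so the fingers are still above the knob. This also explains why I felt no contact. I'll re-centre and go down with checks.

>>> move_arm([
  [0,-0.4,0,0,0,0],
  [0,-0.8,0,0,0,0],
  [0,-0.8,0.5,0,0,0],
  [0,-0.8,1.0,0,0,0],
  [0,-0.8,1.5,0,0,0],
  [0,-0.8,1.5,0,0,0],
], grip=0.2)

```text
clock: 6.05
eef_pos: [491.4, -96.8, 51.4]
tool_rot: [3.141, -0.002, -2.958]
force: [-0.5, -0.5, 0.3]
width: 51.4
```

```bash
python3 - <<'E'
from h import *
s=ctrl.read_state();p=s['eef_pos'];t=np.array([-.19,.98,0]);print(p,s['force'],s['qpos'])
b=eyes.get_image("scene")[150:250,310:400]
b=(255*np.clip(b/200.,0,1)**.45).astype(np.uint8)
cv2.imwrite("pics/c5.png",cv2.resize(b,(540,600),interpolation=2)[...,::-1])
for h in(0,13,25,40):
  for o in(-30,30): print(h,o,np.round((proj("scene",p+t*o+[0,0,h])-[310,150])*6))
E
```

```text
[491.43579734 -96.84572535  51.44890846] [-0.53833791 -0.54434993  0.31105027] [ 0.53871915  0.71278139 -0.60593629  2.03924437  0.70914707  0.60850914
  1.19629317]
0 -30 [288. 468.]
0 30 [228. 531.]
13 -30 [289. 442.]
13 30 [229. 504.]
25 -30 [290. 418.]
25 30 [229. 479.]
40 -30 [292. 388.]
40 30 [231. 448.]
```

View pics/c5.png

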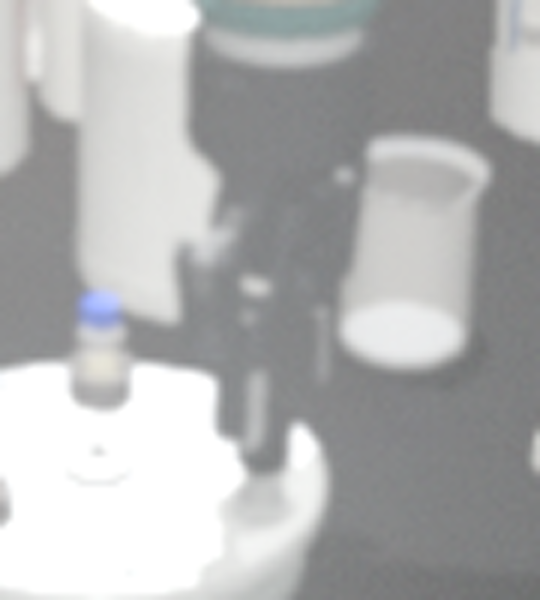

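The +y fingertip ends at (232,440), which again fits a tip about 42 mm above the reported TCP. I'll go down another 20 mm.

>>> move_arm([
  [0,0,0.5,0,0,0],
  [0,0,1.0,0,0,0],
  [0,0,1.0,0,0,0],
])

```text
clock: 6.4
eef_pos: [491.7, -97.0, 41.7]
tool_rot: [3.141, -0.001, -2.958]
force: [-0.6, -0.1, 0.7]
width: 51.2
```

>>> move_arm([
  [0,0,0.5,0,0,0],
  [0,0,1.0,0,0,0],
  [0,0,1.0,0,0,0],
  [0,0,1.0,0,0,0],
], grip=-0.32)

```text
clock: 6.8
eef_pos: [492.1, -97.0, 32.2]
tool_rot: [3.141, -0.0, -2.958]
force: [-0.3, -0.5, -0.9]
width: 29.3
```

>>> move_arm([
  [0,0.1,0,0,0,0],
  [0,0.15,0,0,0,0],
  [0,0.15,0,0,0,0],
])

```text
clock: 7.1
eef_pos: [492.0, -95.4, 32.5]
tool_rot: [-3.142, 0.0, -2.958]
force: [-1.0, 0.2, 0.8]
width: 28.9
```

>>> move_arm([
  [0,0.1,0,0,0,0],
  [0,0.15,0,0,0,0],
  [0,0.15,0,0,0,0],
])

```text
clock: 7.4
eef_pos: [491.6, -94.3, 32.4]
tool_rot: [-3.141, -0.0, -2.958]
force: [0.4, -0.3, -0.3]
width: 29.1
```

>>> move_arm([
  [0,0.05,0,0,0,0],
  [0,0.1,0,0,0,0],
  [0,0.1,0,0,0,0],
])

```text
clock: 7.7
eef_pos: [491.3, -93.3, 32.3]
tool_rot: [-3.141, -0.0, -2.958]
force: [-0.2, -1.1, 0.9]
width: 29.2
```

>>> move_arm([
  [0,0.05,0,0,0,0],
  [0,0.1,0,0,0,0],
  [0,0.1,0,0,0,0],
])

```text
clock: 8.0
eef_pos: [491.2, -93.1, 32.3]
tool_rot: [-3.14, -0.0, -2.959]
force: [0.6, -5.1, 0.7]
width: 28.8
```

>>> move_arm([
  [0,0,0,0,0,0],
])

```text
clock: 8.1
eef_pos: [491.2, -93.0, 32.3]
tool_rot: [-3.14, -0.0, -2.959]
force: [0.8, -5.6, 2.6]
width: 29.2
```

Contact came at y of about -93 with stiffness near 5 N/mm, so the knob centre is near y -97 nominally. I'll centre and close.

>>> move_arm([
  [0,-0.2,0,0,0,0],
  [0,-0.36,0,0,0,0],
  [0,-0.36,0,0,0,0],
])

```text
clock: 8.4
eef_pos: [492.1, -94.8, 32.3]
tool_rot: [3.14, 0.001, -2.958]
force: [-0.8, -0.1, 0.2]
width: 29.1
```

>>> move_arm([
  [0,0,0,0,0,0],
  [0,0,0,0,0,0],
  [0,0,0,0,0,0],
  [0,0,0,0,0,0],
], grip=-0.7)

```text
clock: 8.8
eef_pos: [492.2, -95.6, 32.6]
tool_rot: [-3.141, 0.001, -2.958]
force: [-0.0, -1.2, 5.6]
width: 21.7
```

>>> move_arm([
  [0,0,-0.2,0,0,0],
  [0,0,-0.4,0,0,0],
  [0,0,-0.6,0,0,0],
  [0,0,-0.8,0,0,0],
  [0,0,-1.0,0,0,0],
  [0,0,-1.15,0,0,0],
  [0,0,-1.15,0,0,0],
  [0,0,-1.15,0,0,0],
])

```text
clock: 9.6
eef_pos: [492.0, -95.4, 43.8]
tool_rot: [3.141, 0.0, -2.958]
force: [3.6, 0.8, -8.1]
width: 22.1
```

```bash
python3 - <<'E'
from h import *
s=ctrl.read_state();print({k:np.round(s[k],3).tolist() for k in('eef_pos','tool_rot','force','width')})
b=eyes.get_image("scene")[190:260,310:400]
b=(255*np.clip(b/200.,0,1)**.45).astype(np.uint8)
cv2.imwrite("pics/c6.png",cv2.resize(b,(720,560),interpolation=2)[...,::-1])
for z in (64,67,75,78,92): print(z,(proj("scene",[492,-97,z])-[310,190])*8)
E
```

```text
{'eef_pos': [492.025, -95.357, 43.83], 'tool_rot': [3.141, 0.0, -2.958], 'force': [3.637, 0.783, -8.135], 'width': 22.081}
64 [344.74589586 310.77018265]
67 [345.07817882 302.63002006]
75 [345.96666477 280.82957719]
78 [346.30074553 272.61928138]
92 [347.8662585  234.04958307]
```

View pics/c6.png

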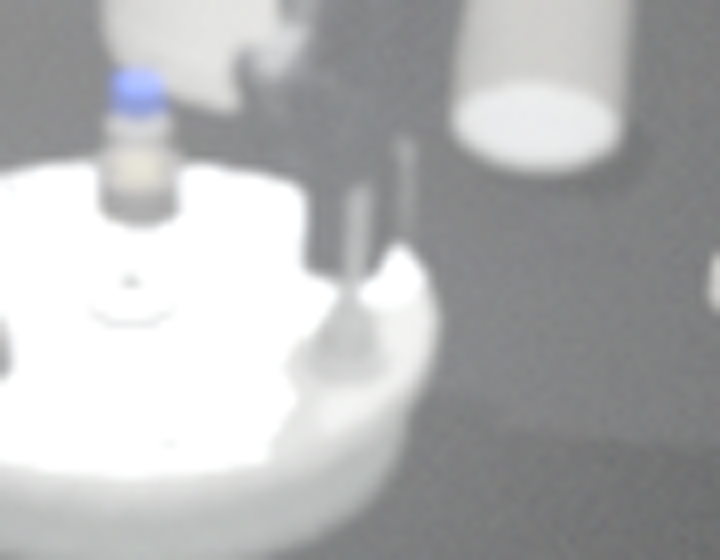

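The knob is clearly raised: its dark lower edge is now at about row 280, against 302 when home, and the downward pull is about 8 N. Now swing the first 20° about the hub.

>>> move_arm([
  [-0.007,0.34,0,0,0,2.5],
  [-0.03,0.68,0,0,0,5],
  [-0.067,1.018,0,0,0,7.5],
  [-0.118,1.354,0,0,0,10],
  [-0.185,1.688,0,0,0,12.5],
  [-0.266,2.019,0,0,0,15],
  [-0.361,2.345,0,0,0,17.5],
  [-0.47,2.668,0,0,0,20],
  [-0.47,2.668,0,0,0,20],
])

```text
clock: 10.55
eef_pos: [491.0, -68.2, 43.7]
tool_rot: [-3.141, -0.001, 2.976]
force: [1.3, -0.1, -8.2]
width: 21.6
```

>>> move_arm([
  [-0.007,0.34,0,0,0,2.5],
  [-0.03,0.68,0,0,0,5],
  [-0.067,1.018,0,0,0,7.5],
  [-0.118,1.354,0,0,0,10],
  [-0.185,1.688,0,0,0,12.5],
  [-0.266,2.019,0,0,0,15],
  [-0.361,2.345,0,0,0,17.5],
  [-0.47,2.668,0,0,0,20],
  [-0.47,2.668,0,0,0,20],
])

```text
clock: 11.45
eef_pos: [499.4, -42.6, 43.5]
tool_rot: [-3.14, -0.002, 2.628]
force: [-0.8, 0.9, -8.5]
width: 21.6
```

>>> move_arm([
  [0,0,0.15,0,0,0],
  [0,0,0.3,0,0,0],
  [0,0,0.3,0,0,0],
])

```text
clock: 11.75
eef_pos: [499.4, -42.8, 40.5]
tool_rot: [-3.141, -0.002, 2.628]
force: [-2.4, 2.4, -6.0]
width: 22.3
```

>>> move_arm([
  [0,0,0.05,0,0,0],
  [0,0,0.05,0,0,0],
])

```text
clock: 11.95
eef_pos: [499.5, -42.8, 40.3]
tool_rot: [-3.141, -0.002, 2.627]
force: [-4.6, 2.9, -2.1]
width: 22.1
```

The pin now rests on the plate, since the pull dropped to 2 N. I'll open slightly so the pin rides on its spring.

>>> move_arm([
  [0,0,0,0,0,0],
  [0,0,0,0,0,0],
  [0,0,0,0,0,0],
], grip=-0.34)

```text
clock: 12.25
eef_pos: [502.3, -43.6, 41.0]
tool_rot: [3.141, 0.003, 2.626]
force: [-0.1, -1.3, -0.5]
width: 28.1
```

>>> move_arm([
  [0,0.15,0,0,0,1],
  [-0.003,0.3,0,0,0,2],
  [-0.01,0.408,0,0,0,3],
  [-0.02,0.544,0,0,0,4],
  [-0.02,0.544,0,0,0,4],
])

```text
clock: 12.75
eef_pos: [503.6, -40.2, 40.5]
tool_rot: [-3.139, 0.001, 2.555]
force: [0.1, -4.8, 2.0]
width: 28.2
```

>>> move_arm([
  [0,0.07,0,0,0,0.5],
  [-0.001,0.136,0,0,0,1],
  [-0.003,0.204,0,0,0,1.5],
  [-0.005,0.272,0,0,0,2],
])

```text
clock: 13.15
eef_pos: [504.7, -38.6, 40.5]
tool_rot: [-3.138, 0.001, 2.52]
force: [-0.8, -5.8, 2.7]
width: 28.5
```

```bash
cat > f.py <<'E'
from h import *
s=ctrl.read_state();y=s['tool_rot'][2];f=s['force'];p=s['eef_pos']
X=np.array([np.cos(y),np.sin(y)]);Y=np.array([np.sin(y),-np.cos(y)])
d=p[:2]-[568.3,-81.5]
print("yaw",np.degrees(y),"Frad,Ftan,Fz",f[:2]@X,f[:2]@Y,f[2],"r",np.hypot(*d),"theta",np.degrees((np.radians(190.6)-np.arctan2(d[1],d[0]))),p)
E
python3 f.py
```

```text
yaw 144.36203564491504 Frad,Ftan,Fz -2.7161444567904103 -5.191739692441544 2.6937760466624106 r 76.72495951773746 theta 44.57134876018426 [504.67067923 -38.62776014  40.47273965]
```

>>> move_arm([
  [0,0.07,0,0,0,0.5],
  [-0.001,0.136,0,0,0,1],
  [-0.003,0.204,0,0,0,1.5],
  [-0.005,0.272,0,0,0,2],
])

```text
clock: 13.55
eef_pos: [506.2, -36.1, 40.4]
tool_rot: [-3.139, 0.001, 2.485]
force: [-1.7, -6.6, 2.9]
width: 28.4
```

```bash
python3 f.py
```

```text
yaw 142.36827375540418 Frad,Ftan,Fz -2.6859114848965255 -6.234208654336052 2.8674922645812986 r 76.9402235346108 theta 46.7516297485897 [506.17395284 -36.11109979  40.43604793]
```

Tracking is fine, but the finger drags the knob down by about 3 N. I'll raise the tool slightly while going on.

>>> move_arm([
  [0,0.07,-0.03,0,0,0.5],
  [-0.001,0.136,-0.06,0,0,1],
  [-0.003,0.204,-0.06,0,0,1.5],
  [-0.005,0.272,-0.06,0,0,2],
])

```text
clock: 13.95
eef_pos: [508.8, -30.3, 40.9]
tool_rot: [3.14, -0.0, 2.452]
force: [-1.6, -0.1, 0.3]
width: 27.9
```

```bash
python3 f.py
```

```text
yaw 140.50867873143898 Frad,Ftan,Fz 1.174521115470437 -1.0971801318777905 0.27247300936114005 r 78.44403178535154 theta 51.31687488437788 [508.84395438 -30.32925873  40.94950847]
```

>>> move_arm([
  [0,0.05,0,0,0,0.4],
  [-0.001,0.1,0,0,0,0.8],
  [-0.002,0.15,0,0,0,1.2],
  [-0.003,0.204,0,0,0,1.5],
])

```text
clock: 14.35
eef_pos: [509.8, -30.0, 40.9]
tool_rot: [3.141, -0.0, 2.426]
force: [0.1, -0.3, 0.6]
width: 28.1
```

```bash
python3 f.py
```

```text
yaw 138.98828281388037 Frad,Ftan,Fz -0.30290030723239286 -0.18098389164857098 0.6065696017218561 r 77.92268735119353 theta 51.98050989605268 [509.83180384 -29.98868822  40.93680713]
```

>>> move_arm([
  [0,0.05,0,0,0,0.4],
  [-0.001,0.1,0,0,0,0.8],
  [-0.002,0.15,0,0,0,1.2],
  [-0.003,0.204,0,0,0,1.5],
])

```text
clock: 14.75
eef_pos: [510.9, -29.0, 40.9]
tool_rot: [-3.141, -0.0, 2.399]
force: [0.3, -0.6, 0.1]
width: 28.5
```

```bash
python3 f.py
```

```text
yaw 137.46493566559337 Frad,Ftan,Fz -0.6128724104696313 -0.24742756573991118 0.10079461712847582 r 77.76970791815356 theta 53.033775045129396 [510.90146663 -29.02585554  40.91176168]
```

>>> move_arm([
  [0,0.05,0,0,0,0.4],
  [-0.001,0.1,0,0,0,0.8],
  [-0.002,0.15,0,0,0,1.2],
  [-0.003,0.204,0,0,0,1.5],
])

```text
clock: 15.15
eef_pos: [512.3, -27.5, 40.9]
tool_rot: [-3.141, -0.0, 2.373]
force: [-1.1, -2.2, 0.8]
width: 28.1
```

```bash
python3 f.py
```

```text
yaw 135.96953971917083 Frad,Ftan,Fz -0.795882266062481 -2.337996539765649 0.7642191575679458 r 77.83136974485343 theta 54.581078018940715 [512.29494567 -27.45228029  40.89022679]
```

>>> move_arm([
  [0,0.05,0,0,0,0.4],
  [-0.001,0.1,0,0,0,0.8],
  [-0.002,0.15,0,0,0,1.2],
  [-0.003,0.204,0,0,0,1.5],
])

```text
clock: 15.55
eef_pos: [512.6, -27.5, 40.8]
tool_rot: [-3.138, -0.0, 2.346]
force: [-3.8, -5.5, 3.7]
width: 28.2
```

```bash
python3 f.py
```

```text
yaw 134.41743992086325 Frad,Ftan,Fz -1.281130517762024 -6.529443292076233 3.6949757864099175 r 77.55392662170277 theta 54.729969981364455 [512.63472417 -27.50010555  40.80595712]
```

Push rose to 6.5 N with almost no motion, so I stop and look at the knob height.

```bash
python3 - <<'E'
from h import *
b=eyes.get_image("scene")[180:250,290:380]
b=(255*np.clip(b/200.,0,1)**.45).astype(np.uint8)
k=[510.5,-29,0]
b=cv2.resize(b,(720,560),interpolation=2)
for z in (64,67,74.5,95,102.5): print(z,np.round((proj("scene",[k[0],k[1],z])-[290,180])*8))
cv2.imwrite("pics/c7.png",b[...,::-1])
E
```

```text
64 [327. 456.]
67 [327. 447.]
74.5 [327. 426.]
95 [328. 369.]
102.5 [328. 348.]
```

View pics/c7.png

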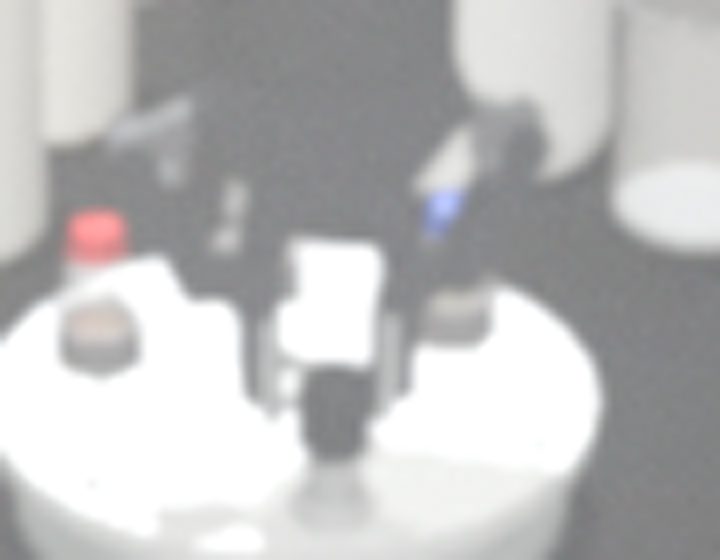

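The knob spans rows 362–462, which matches the home height (predicted rims about 357–460) and not the raised height (336–439). The pin has dropped in at a turn of about 0.92 rad, so I back off, open and rise.

>>> move_arm([
  [0,-0.2,0,0,0,0],
  [0,-0.38,0,0,0,0],
  [0,-0.38,0,0,0,0],
])

```text
clock: 15.9
eef_pos: [511.8, -27.6, 41.0]
tool_rot: [3.14, 0.0, 2.348]
force: [0.3, 0.4, 0.2]
width: 28.5
```

>>> move_arm([
  [0,0,0,0,0,0],
  [0,0,0,0,0,0],
  [0,0,0,0,0,0],
  [0,0,-0.5,0,0,0],
  [0,0,-1.5,0,0,0],
  [0,0,-3,0,0,0],
  [0,0,-5,0,0,0],
  [0,0,-7,0,0,0],
  [0,0,-10,0,0,0],
  [0,0,-12,0,0,0],
  [0,0,-12,0,0,0],
], grip=0.2)

```text
clock: 17.0
eef_pos: [513.5, -28.3, 164.4]
tool_rot: [3.137, 0.005, 2.347]
force: [0.7, 0.1, 0.2]
width: 51.1
```

```bash
python3 f.py; python3 - <<'E'
from h import *
b=eyes.get_image("scene")[170:260,270:380]
k=[510.5,-29,0]
for z in (64,67,74.5,81,95,102.5): print(z,np.round((proj("scene",[k[0],k[1],z])-[270,170])*6))
g=b.max(2).copy();r=g*0;r[40:72,50:75]=1
c,s,_=blob((g<80)&(r>0));print((c)*6,s*6,plane("scene",c+[270,170],81))
b=(255*np.clip(b/200.,0,1)**.45).astype(np.uint8)
cv2.imwrite("pics/c8.png",cv2.resize(b,(660,540),interpolation=2)[...,::-1])
E
```

```text
yaw 134.49510792724521 Frad,Ftan,Fz -0.4155543662143675 0.6133433619028024 0.1623506140316606 r 76.36326222024577 theta 54.77126033648764 [513.52766999 -28.28966564 164.35269429]
64 [365. 402.]
67 [365. 395.]
74.5 [365. 380.]
81 [366. 366.]
95 [366. 337.]
102.5 [366. 321.]
[367.77777778 367.7037037 ] [348 336  48  72 486] [509.06741798 -28.67642145  81.        ]
```

View pics/c8.png

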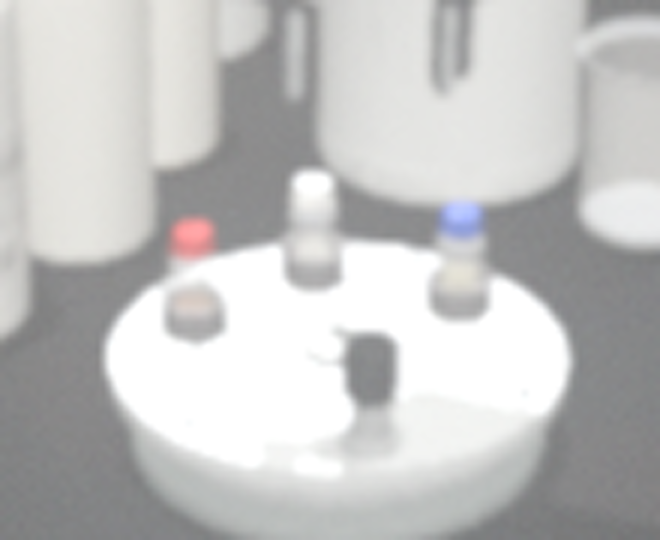

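The gripper is clear and all three vials are upright. The knob centre is at row 368, where home predicts 366 and riding on the plate would be about 351, so the pin is home. Handing in.

```bash
python3 -c "
from cell import ctrl
print(ctrl.finish_job(), ctrl.read_state()['clock'])"
```

```text
the job is handed in; nothing more can be done
the job is handed in; nothing more can be done
```

The plunger is home in the next hole, the turntable is locked there at about 0.92 rad by my estimate, and the job is handed in; no verdict was reported. I gripped the knob, drew it up about 11 mm and swung the table clockwise to about 0.70 rad. There I set the pin down on the plate and loosened the jaws. I then pushed the knob on in small steps until the table held at about 6.5 N, backed off, opened the gripper and rose clear.

- **Last checks:** in the final picture the knob stands at its home height (centre at crop row 368, against 366 predicted for home and about 351 on the plate). All three vials are upright, and the gripper is clear with wrist force near zero. The arm's clock read about 17 s of the 45 s allowed.
- **Fingertip height:** the fingertips were about 40 mm higher than the reported TCP height. My first feel at the knob therefore met nothing, and I corrected the height from the pictures.
- **Sticking:** while pushing, the table stuck once at about 6 N and then slipped forward about 6 mm, before it reached the hole.
- **Not checked directly:** I could not measure the contact force on the pin itself. The highest push I read at the knob was 6.5 N.

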